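# Find the socket that fits the rotor nut

## Robot

A 6-joint arm with a two-finger parallel gripper is mounted at the origin on the work surface. World frame = base frame: x ahead of the robot, y to its left, z up, the work surface at z = 0. Lengths are in m, angles in rad, forces in N, time in s.
With the tool pointing down it reaches from about 0.25 to 0.725 m from the base axis. Payload 9.7 kg.
Tool frame: the origin (TCP) lies midway between the tips of the shut fingers; the grasp point (between the pads) lies 19 mm behind it; z points along the fingers, y is the line along which they close (so a half turn about z gives the same grasp; the last joint's range is limited). The gripper opens to 85 mm and grips with 20 to 120 N. Pads are 22 mm wide; open, the fingers measure 114 mm over their backs; the gripper's body (76 mm by 85 mm) begins 54 mm behind the grasp point. The pads swing forward as they close: fully open they stand 13 mm farther back than shut.
Start: joints at [1.266, 0.087, 0.176, 1.66, 0, 1.571], TCP at [0.165, 0.525, 0.231] pointing down, gripper open.
Joint ranges: [-3.13, 3.13], [-0.85, 1.81], [-1.15, 1.24], [-2.2, 2.28], [-1.44, 1.52], [-3.14, 3.14]. Speed limits (rad/s): [2.22, 2.22, 2.57, 3.14, 3.14, 3.14].

## Interface

Orientations are given as a 3x3 rotation matrix whose columns are the frame's x, y, z axes.
In Python, from plant import robot, vision, finder gives the robot as it stands.
- The arm moves only by the tool apply_moves, never from a script. Its argument "targets" is a list of rows, each a list of 3 entries, a list of its own where there are three numbers: the shift along the tool's x, y, z in cm, then the turn, a rotation vector about the tool's x, y, z in rad, then the gripper's target within -1 to 1 (fully open at 1, half-way at 0, shut at -1). A call has 1 to 10 rows; each row is the pose to reach, as a shift and turn from the pose commanded when the call began, along the tool's axes at that moment; what a row does not reach only later rows make up. A row lasts 1/10 s, in which the tool goes at most 50 mm and 8.59 degrees, less where a joint would pass 70% of its speed; a pose out of reach is approached as far as the arm can. A call with a gripper value outside its range is refused whole. The fingers move at their own pace and stop on an object; "newtons" is the grip in N (left out, the last holds). Time passes only in rows, so rows that repeat a pose let the fingers close. It gives the time, the measured TCP pose, the force, the opening and the grip force at its end, in the units of the state.
- robot.read_state(): the state, without advancing time (a new reading comes with each control period).
- vision.grab_frame(name): name is "side" or "top" or "wrist"; returns a dict with "image" (384x512x3 uint8, red, green, blue), "range_z" (384x512 float32, m along the optical axis (not along the pixel's ray), 0 where there is no reading), "fx", "fy", "cx", "cy" (pixels), "k1" (the pictures are not rectified: a ray, as slopes to the right and down, at radius r is drawn at 1 + k1 r^2 times it, then the intrinsics apply), "rvec" (rotation vector, rad) and "tvec" (3), from world to camera coordinates, as OpenCV has them; the wrist camera has in their place "tool_from_camera" (4x4, takes a point from camera to tool coordinates, whose origin is the TCP and whose axes are the flange's). Camera axes: x right, y down, z forward; pixel columns grow to the right and rows downward; lengths in m; the calibration is good to about 2 mm. A picture is of the moment at which its call begins: read the wrist's pose just before it.
- robot.sign_off(): hands the job in; it is judged then, once.
Trained networks look in the newest picture that a camera, given by its name, has taken for a name from the list of things; names that differ only in an ending like _2 or _b are one class to them, and where a whole thing is asked for, a point or a joint stands for the part that bears it (a point fixed in the world has none). Each returns a list of dicts, best first, with "p" (0 to 1); they miss things now and then, are a little off and sometimes report something else, mostly with a low value. They report only what shows in the picture. A call takes as long as a camera call. They do not tell look-alikes from the thing itself.
- finder.boxes_of(label, camera): "centre" ([x, y, z] in m, in world coordinates, good to about 4 mm: the middle of the surface that is visible of it).
- finder.place_of(label, camera): "centre" ([x, y, z] in m, in world coordinates, good to about 4 mm: a listed point, or the origin of a listed thing).
The state is a dict: "clock": time; "qpos": joint angles; "joint_velocities": joint speeds; "joint_efforts": joint torques, N m; "tcp_pos": TCP position; "eef_rot": TCP orientation; "wrist_force": force on the tool from outside, world axes, zero at the start; "ft_torque": the same for the moment, N m; "finger_gap": opening from 0.0 (shut) to 1.0 (fully open); "grip_force": force on a finger pad.
Only numpy, scipy, OpenCV 4.12 (cv2) and the standard library are available. Lean on these libraries where they do the work, as an engineer would, in place of code of your own. Each camera call takes 0.05 s, during which the arm holds its last target. There are 200 camera calls.

## Task

Three nut sockets stand in the grey rack; find the one that fits the hex nut of the centrifuge rotor on the square service stand by trying them on the nut, without forcing, and put those that do not fit back upright in the rack. Finish with the fitting socket pushed fully down over the nut, upright, the gripper still holding it there with a light push: do not let go of it. Leave the other things on the bench where they are.

Things in the scene. Friction and masses are not known exactly. Their poses are not given: they have to be found in the camera images.
- socket_1: steel nut socket, 0.25 kg, one of three alike from above. Origin: centre of its nose's bottom face, z up. From the bottom: round nose 26 mm long; flange 54 mm across from 26 to 32 mm; flat wing handle 38 mm long (x), 18 mm thick (y), from 32 to 74 mm, to be pinched across its thickness. In the rack the flange rests on the rack's top and the origin is 4 mm above the table
- socket_2: socket like socket_1 (same outside, axes and origin), except nose and hole size. The noses are 24, 31 and 38 mm across, the bigger the bigger the hole; which socket has which is not marked and the noses are hidden in the rack. In the nose's bottom is a hexagonal hole 17 mm deep, two of its corners on the x axis (flats face +-y), fitting one of the three rotors' nuts with 1.4 mm play across flats
- socket_3: socket like socket_1 and socket_2. The fitting one goes down over the nut until its nose stands on the floor in the collar (socket origin = rotor origin), if its hexagon is in line with the nut's within about 5 degrees, any of six ways round. One too small stops on the nut's top (11 to 14 mm above the floor), one too big stops on the collar (9 mm above it)
- rotor_p: aluminium centrifuge rotor, 132 mm across, fixed, with a fixed steel hex nut in the middle of its top inside a raised round collar. One of the three rotors is on the service stand (work on that), two are spares on round black cradles; which is which changes. Origin: centre of the nut's underside, on the flat floor inside the collar, 60 mm above the table; z up
- rotor_q: rotor like rotor_p, same axes and origin, except nut and collar size. The nut is 14 mm tall, its top 4 mm chamfered, and 16, 22 or 28 mm across flats (each rotor different); two of its corners lie on the x axis. A thin stud stands 3 mm above it
- rotor_r: rotor like rotor_p and rotor_q. The collar round the nut is 9 mm high and 54 mm across outside; its round opening is 2.4 mm wider than the nose of the socket that fits the nut
- stand: square dark steel service stand, 150 x 150 x 20 mm, fixed, with a thin post 50 mm tall at one corner (66, 66 mm from the centre in its x and y); the rotor to work on sits on it, centred. Origin: centre of its underside
- rack: grey plastic socket rack, 90 (x) x 245 (y) x 30 mm tall, fixed; three round holes 42 mm across go through it in a row along its y axis at -78, 0 and +78 mm, one socket in each. Origin: centre of its underside
- amber_bottle: bystander, to be left alone: small amber glass reagent bottle with black cap, 60 mm across, 125 mm tall. Origin: centre of its underside
- tip_box: bystander, to be left alone: translucent pipette-tip box 85 x 120 x 60 mm. Origin: centre of its underside
- reagent_bottle: bystander, to be left alone: clear glass reagent bottle with blue cap, 86 mm across, 180 mm tall. Origin: centre of its underside
- beaker: bystander, to be left alone: small empty glass beaker, 48 mm across, 55 mm tall. Origin: centre of its underside
- marker: bystander, to be left alone: blue marker pen lying down, 130 x 14 x 14 mm. Origin: centre of its underside
- vial: bystander, to be left alone: small sample vial with white cap, 28 mm across, 50 mm tall. Origin: centre of its underside
- screwdriver: bystander, to be left alone: screwdriver with red handle lying down, 170 mm long, handle towards its -x. Origin: centre of its underside
Not all that is in view belongs to the job. What is shaped like the socket_1 but pink is not meant. Leave any blue look-alike of the socket_3 alone.

How it is judged:
On the way:
1. a socket is lifted out of the rack by the gripper (((z of socket_1 in the frame of rack above 0.05 m and contact force between the fingers and socket_1 above 1 N) or (z of socket_2 in the frame of rack above 0.05 m and contact force between the fingers and socket_2 above 1 N) or (z of socket_3 in the frame of rack above 0.05 m and contact force between the fingers and socket_3 above 1 N))), for 0.1 s.
At the end, for the whole second after the job is handed in: The fitting socket is fully down over the nut of the rotor on the stand (within 3 mm of the floor and of the axis), upright within 0.06 rad, still, gripped (over 1 N) and pressing on the rotor (over 0.3 N); the other two stand in rack holes on their flanges, upright within 0.1 rad (((((horizontal distance between rotor_p and stand below 0.04 m and horizontal distance between socket_1 and rotor_p below 0.003 m and z of socket_1 in the frame of rotor_p between -0.003 and 0.003 m and contact force between socket_1 and rotor_p above 0.3 N) or (horizontal distance between rotor_q and stand below 0.04 m and horizontal distance between socket_1 and rotor_q below 0.003 m and z of socket_1 in the frame of rotor_q between -0.003 and 0.003 m and contact force between socket_1 and rotor_q above 0.3 N) or (horizontal distance between rotor_r and stand below 0.04 m and horizontal distance between socket_1 and rotor_r below 0.003 m and z of socket_1 in the frame of rotor_r between -0.003 and 0.003 m and contact force between socket_1 and rotor_r above 0.3 N)) and angle between socket_1's own z axis and vertical below 0.06 rad and contact force between the fingers and socket_1 above 1 N and linear speed of each of socket_1, socket_2, socket_3 below 0.02 m/s and z of socket_2 in the frame of rack between 0 and 0.008 m and x of socket_2 in the frame of rack between -0.03 and 0.03 m and y of socket_2 in the frame of rack between -0.1 and 0.1 m and angle between each of socket_2, socket_3's own z axis and vertical below 0.1 rad and z of socket_3 in the frame of rack between 0 and 0.008 m and x of socket_3 in the frame of rack between -0.03 and 0.03 m and y of socket_3 in the frame of rack between -0.1 and 0.1 m) or (((horizontal distance between rotor_p and stand below 0.04 m and horizontal distance between socket_2 and rotor_p below 0.003 m and z of socket_2 in the frame of rotor_p between -0.003 and 0.003 m and contact force between socket_2 and rotor_p above 0.3 N) or (horizontal distance between rotor_q and stand below 0.04 m and horizontal distance between socket_2 and rotor_q below 0.003 m and z of socket_2 in the frame of rotor_q between -0.003 and 0.003 m and contact force between socket_2 and rotor_q above 0.3 N) or (horizontal distance between rotor_r and stand below 0.04 m and horizontal distance between socket_2 and rotor_r below 0.003 m and z of socket_2 in the frame of rotor_r between -0.003 and 0.003 m and contact force between socket_2 and rotor_r above 0.3 N)) and angle between socket_2's own z axis and vertical below 0.06 rad and contact force between the fingers and socket_2 above 1 N and linear speed of each of socket_2, socket_1, socket_3 below 0.02 m/s and z of socket_1 in the frame of rack between 0 and 0.008 m and x of socket_1 in the frame of rack between -0.03 and 0.03 m and y of socket_1 in the frame of rack between -0.1 and 0.1 m and angle between each of socket_1, socket_3's own z axis and vertical below 0.1 rad and z of socket_3 in the frame of rack between 0 and 0.008 m and x of socket_3 in the frame of rack between -0.03 and 0.03 m and y of socket_3 in the frame of rack between -0.1 and 0.1 m) or (((horizontal distance between rotor_p and stand below 0.04 m and horizontal distance between socket_3 and rotor_p below 0.003 m and z of socket_3 in the frame of rotor_p between -0.003 and 0.003 m and contact force between socket_3 and rotor_p above 0.3 N) or (horizontal distance between rotor_q and stand below 0.04 m and horizontal distance between socket_3 and rotor_q below 0.003 m and z of socket_3 in the frame of rotor_q between -0.003 and 0.003 m and contact force between socket_3 and rotor_q above 0.3 N) or (horizontal distance between rotor_r and stand below 0.04 m and horizontal distance between socket_3 and rotor_r below 0.003 m and z of socket_3 in the frame of rotor_r between -0.003 and 0.003 m and contact force between socket_3 and rotor_r above 0.3 N)) and angle between socket_3's own z axis and vertical below 0.06 rad and contact force between the fingers and socket_3 above 1 N and linear speed of each of socket_3, socket_1, socket_2 below 0.02 m/s and z of socket_1 in the frame of rack between 0 and 0.008 m and x of socket_1 in the frame of rack between -0.03 and 0.03 m and y of socket_1 in the frame of rack between -0.1 and 0.1 m and angle between each of socket_1, socket_2's own z axis and vertical below 0.1 rad and z of socket_2 in the frame of rack between 0 and 0.008 m and x of socket_2 in the frame of rack between -0.03 and 0.03 m and y of socket_2 in the frame of rack between -0.1 and 0.1 m))); the arm keeps its last pose, push and grip.
It fails at once if a socket is forced: pressed on a rotor with more than 60 N (contact force between any of socket_1, socket_2, socket_3 and rotor_p above 60 N or contact force between any of socket_1, socket_2, socket_3 and rotor_q above 60 N or contact force between any of socket_1, socket_2, socket_3 and rotor_r above 60 N).
It fails at once if a bystander is shifted by more than 30 mm (distance of any of amber_bottle, tip_box, reagent_bottle, beaker, marker, vial, screwdriver from where it was at the start of the episode above 0.03 m).
It also fails if it takes over 72 s, if anything falls off the work surface, if the arm or the gripper's body presses on something with over 40 N, if the wrist force passes 120 N, or if a joint passes its speed limit or range.

## Working session

There is one attempt and no reset: what is moved stays moved. The work goes in short steps, Python scripts to look and compute and a tool call to move; the robot and the scene stay as the last step left them, time stands still between calls to the robot, and variables do not carry over. Pictures are saved under pics/ and viewed, at most 10 in all, crops included, and the job is handed in when it is done.

Besides the shell and the picture viewer there is one more tool, called after ">>>" as a command line: name --argument value ..., lists and objects as JSON in quotes. apply_moves: Moves the arm, as the interface text tells. Its arguments: {"type":"object","properties":{"targets":{"type":"array","items":{"type":"array"}},"newtons":{"type":"number"}},"required":["targets"]}

```bash
mkdir -p pics; ls
cat > h.py <<'E'
import numpy as np, cv2
from plant import robot, vision, finder
def grab(n):
    s=robot.read_state(); f=vision.grab_frame(n)
    if n=="wrist":
        T=np.eye(4); T[:3,:3]=np.array(s["eef_rot"]); T[:3,3]=s["tcp_pos"]
        f["Twc"]=T@np.array(f["tool_from_camera"])
    else:
        R,_=cv2.Rodrigues(np.array(f["rvec"],float)); T=np.eye(4)
        T[:3,:3]=R.T; T[:3,3]=-R.T@np.array(f["tvec"]).ravel(); f["Twc"]=T
    return f
def K(f): return np.array([[f["fx"],0,f["cx"]],[0,f["fy"],f["cy"]],[0,0,1.]])
def cloud(f):
    h,w=f["range_z"].shape
    v,u=np.mgrid[:h,:w]; p=np.stack([u,v],-1).reshape(-1,1,2).astype(float)
    n=cv2.undistortPoints(p,K(f),np.array([f["k1"],0,0,0,0.])).reshape(h,w,2)
    z=f["range_z"][...,None]; P=np.concatenate([n*z,z],-1)
    return P@f["Twc"][:3,:3].T+f["Twc"][:3,3]
def proj(f,P):
    Tc=np.linalg.inv(f["Twc"]); r,_=cv2.Rodrigues(Tc[:3,:3])
    return cv2.projectPoints(np.array(P,float).reshape(-1,3),r,Tc[:3,3],K(f),np.array([f["k1"],0,0,0,0.]))[0].reshape(-1,2)
def save(f,n): cv2.imwrite("pics/"+n,f["image"][...,::-1])
E
python3 - <<'E'
from h import *
s=robot.read_state(); print(s["clock"],s["tcp_pos"],np.round(s["eef_rot"],3).tolist(),s["finger_gap"])
fs={}
for c in("top","side"):
    f=grab(c); fs[c]=f; save(f,c+".png"); np.save(c+"_cl.npy",cloud(f))
    for l in("socket_1","rotor_p","stand","rack","reagent_bottle","amber_bottle"):
        for d in finder.place_of(l,c)[:5]: print(c,l,round(d["p"],2),np.round(d["centre"],3),proj(f,d["centre"]).round()[0])
img=np.hstack([fs["top"]["image"],]);
E
```

```text
pics
0.0 [0.16497068 0.52443386 0.23058741] [[-0.954, 0.3, -0.0], [0.3, 0.954, -0.001], [0.0, -0.001, -1.0]] 0.9985508289925277
top socket_1 0.86 [ 0.666 -0.408  0.002] [384. 140.]
top socket_1 0.7 [ 0.536 -0.218  0.003] [320. 185.]
top socket_1 0.64 [ 0.388 -0.286  0.004] [345. 236.]
top socket_1 0.58 [ 0.51  -0.368  0.002] [372. 194.]
top socket_1 0.57 [ 0.524 -0.294 -0.001] [346. 189.]
top rotor_p 0.95 [0.532 0.133 0.062] [197. 187.]
top rotor_p 0.89 [0.704 0.001 0.061] [243. 125.]
top rotor_p 0.88 [0.556 0.423 0.061] [ 94. 180.]
top rotor_p 0.49 [ 0.72  -0.271 -0.003] [336. 123.]
top rack 0.78 [ 0.526 -0.289 -0.001] [344. 189.]
top reagent_bottle 0.57 [0.709 0.183 0.003] [183. 129.]
top amber_bottle 0.85 [ 0.723 -0.145 -0.003] [294. 123.]
side socket_1 0.69 [ 0.535 -0.216  0.004] [268. 244.]
side socket_1 0.67 [ 0.667 -0.404 -0.   ] [330. 289.]
side socket_1 0.58 [ 0.524 -0.293  0.004] [268. 263.]
side socket_1 0.55 [ 0.388 -0.285  0.004] [218. 265.]
side rotor_p 0.95 [0.529 0.132 0.062] [253. 165.]
side rotor_p 0.87 [0.697 0.005 0.059] [309. 182.]
side rotor_p 0.58 [0.555 0.426 0.059] [251. 129.]
side stand 0.92 [ 0.523  0.136 -0.002] [251. 181.]
side rack 0.96 [ 0.528 -0.292  0.003] [270. 263.]
side reagent_bottle 0.68 [ 0.707  0.178 -0.001] [300. 170.]
side amber_bottle 0.9 [ 0.72  -0.145  0.001] [326. 224.]
```

View pics/top.png

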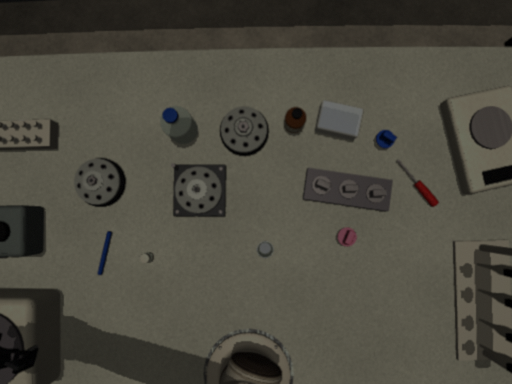

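View pics/side.png

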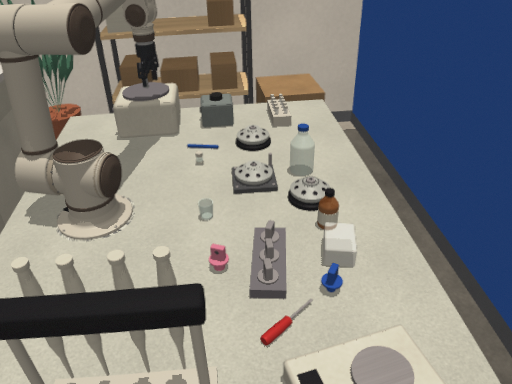

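Top view: three grey sockets sit in the grey rack at (321,185), (348,188) and (375,193), and these are the ones meant. The pink look-alike at (346,236) and the blue one at (385,139) stand outside the rack, so I leave them alone. The rotor to work on is on the square stand at (198,190). The side view agrees. I'll look closely at the rotor with the wrist camera first.

>>> apply_moves --targets '[[[-46,-26,-6],[0,0,0],1],[[-46,-26,-6],[0,0,0],1],[[-46,-26,-6],[0,0,0],1],[[-46,-26,-6],[0,0,0],1],[[-46,-26,-6],[0,0,0],1],[[-46,-26,-6],[0,0,0],1],[[-46,-26,-6],[0,0,0],1],[[-46,-26,-6],[0,0,0],1],[[-46,-26,-6],[0,0,0],1],[[-46,-26,-6],[0,0,0],1]]'

```text
clock: 1.7
tcp_pos: [0.5053, 0.1598, 0.2882]
eef_rot: [[-0.954, 0.3, 0.001], [0.3, 0.954, 0.0], [-0.001, 0.0, -1.0]]
wrist_force: [0.6, 1.2, 0.2]
finger_gap: 0.998
grip_force: 0.0
```

Run:
```python
from h import *
s=robot.read_state(); print(s["clock"],s["tcp_pos"],np.round(s["eef_rot"],3).tolist(),np.round(s["qpos"],2))
f=grab("wrist"); print(np.round(f["tool_from_camera"],3).tolist(),f["fx"])
save(f,"w1.png"); np.save("w1.npy",cloud(f))
for d in finder.place_of("rotor_p","wrist")[:3]: print(d["p"],np.round(d["centre"],4),proj(f,d["centre"]).round()[0])
```

```text
1.7 [0.505333   0.15983556 0.28819004] [[-0.954, 0.3, 0.001], [0.3, 0.954, 0.0], [-0.001, 0.0, -1.0]] [0.31 0.07 0.27 1.77 0.   0.61]
[[0.0, -0.961, -0.276, 0.07], [1.0, 0.001, -0.001, 0.0], [0.001, -0.276, 0.961, -0.143], [0.0, 0.0, 0.0, 1.0]] 337.9775361570092
0.8 [0.5315 0.1316 0.0618] [240. 195.]
0.73 [0.5548 0.4266 0.066 ] [514. 135.]
```

View pics/w1.png

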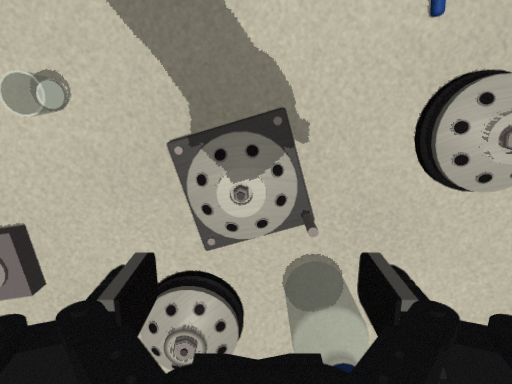

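Wrist view: the stand rotor is at (240,193) with the stand turned, and the other two rotors are spares. I'll rectify the nut region and enlarge it.

Run:
```python
from h import *
f=grab("wrist"); c=np.array([0.5315,0.1316])
# ortho view: world x right, y up, 0.15mm/px, at nut-top plane and collar plane
def ortho(z,half=0.032,n=390):
    g=np.linspace(-half,half,n); X,Y=np.meshgrid(c[0]+g,c[1]-g)
    m=proj(f,np.stack([X,Y,np.full_like(X,z)],-1)).reshape(n,n,2).astype(np.float32)
    return cv2.remap(f["image"],m[...,0],m[...,1],cv2.INTER_CUBIC)
o=np.hstack([ortho(0.074),ortho(0.069)]); o=cv2.convertScaleAbs(o,alpha=1.3)
cv2.imwrite("pics/o1.png",o[...,::-1])
P=cloud(f); 
for r0 in np.arange(0,0.034,0.002):
    d=np.hypot(P[...,0]-c[0],P[...,1]-c[1]); m=(d>=r0)&(d<r0+.002)
    print(round(r0*1e3),np.percentile(P[...,2][m],[10,50,90]).round(4),m.sum())
# stand yaw: dark plate pixels by depth
m=(P[...,2]>.012)&(P[...,2]<.028)&(d<.12); 
r=cv2.minAreaRect((P[m][:,:2]*1000).astype(np.float32)); print(r)
```

```text
0 [0.0764 0.0769 0.0781] 10
2 [0.0746 0.0766 0.0776] 20
4 [0.0718 0.0747 0.0776] 40
6 [0.0704 0.0736 0.077 ] 46
8 [0.0596 0.0678 0.074 ] 96
10 [0.0597 0.0638 0.0701] 175
12 [0.0595 0.0654 0.0697] 132
14 [0.0682 0.0692 0.0701] 113
16 [0.0682 0.0691 0.0701] 161
18 [0.0682 0.069  0.07  ] 189
20 [0.0684 0.0691 0.07  ] 210
22 [0.0682 0.0691 0.0701] 220
24 [0.0682 0.0691 0.07  ] 179
26 [0.0602 0.0687 0.0698] 177
28 [0.0587 0.061  0.0694] 288
30 [0.0578 0.0596 0.0641] 310
32 [0.057  0.0597 0.3227] 463
((528.7724609375, 133.13601684570312), (150.56884765625, 149.89401245117188), 88.95795440673828)
```

View pics/o1.png

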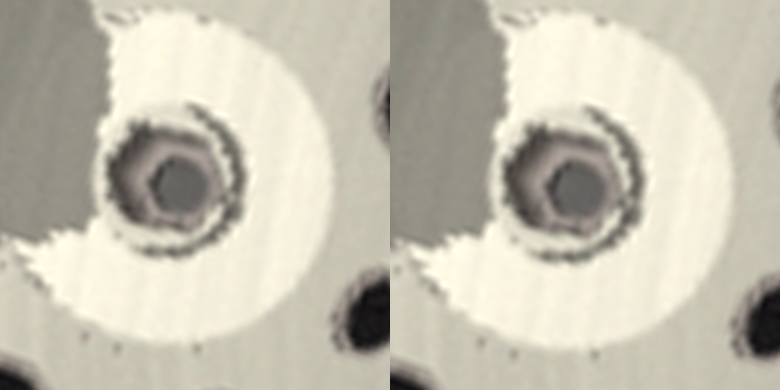

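The nut and collar opening are the smallest (about 26 mm opening, 16 mm nut). I'll take a closer look for the nut's axis and yaw.

>>> apply_moves --targets '[[[-3,-1.8,6],[0,0,0],1],[[-3,-1.8,10],[0,0,0],1],[[-3,-1.8,12.3],[0,0,0],1],[[-3,-1.8,12.3],[0,0,0],1],[[-3,-1.8,12.3],[0,0,0],1]]'

```text
clock: 2.35
tcp_pos: [0.527, 0.1362, 0.1658]
eef_rot: [[-0.954, 0.299, 0.0], [0.299, 0.954, 0.0], [-0.0, 0.0, -1.0]]
wrist_force: [-0.1, -0.5, 0.9]
finger_gap: 0.997
grip_force: 0.0
```

Run:
```python
from h import *
f=grab("wrist"); s=robot.read_state(); print(s["clock"],s["tcp_pos"]); c=np.array([0.529,0.133])
P=cloud(f)
def fit(m):
    A=P[m][:,:2]; M=np.c_[2*A,np.ones(len(A))]; x=np.linalg.lstsq(M,(A**2).sum(1),rcond=None)[0]; return x[:2],np.sqrt(x[2]+x[:2]@x[:2])
z=P[...,2]; d=np.hypot(P[...,0]-c[0],P[...,1]-c[1])
# collar top mask -> outer/inner circles from contours
m=((abs(z-.069)<.0025)&(d<.031)).astype(np.uint8)
cs,_=cv2.findContours(m,cv2.RETR_CCOMP,cv2.CHAIN_APPROX_NONE)
for q in cs:
    if len(q)>40:
        mm=np.zeros_like(m,bool); mm[q[:,0,1],q[:,0,0]]=1; mm&=m>0; print("circ",len(q),fit(mm))
for d_ in finder.place_of("rotor_p","wrist")[:2]: print(np.round(d_["centre"],4),d_["p"])
m=(z>.0715)&(d<.013); A=P[m][:,:2]; print("nut pts mean",A.mean(0))
o=[]
for zz in (0.074,0.070):
    n=390; g=np.linspace(-.020,.020,n); X,Y=np.meshgrid(c[0]+g,c[1]-g)
    mp=proj(f,np.stack([X,Y,np.full_like(X,zz)],-1)).reshape(n,n,2).astype(np.float32)
    o.append(cv2.remap(f["image"],mp[...,0],mp[...,1],cv2.INTER_CUBIC))
cv2.imwrite("pics/o2.png",cv2.convertScaleAbs(np.hstack(o),alpha=1.4)[...,::-1]); save(f,"w2.png")
m=(z>.012)&(z<.028)&(d<.12); print(cv2.minAreaRect((P[m][:,:2]*1000).astype(np.float32)))
```

```text
2.4 [0.52767319 0.13637187 0.16696602]
circ 53 (array([0.52912477, 0.13345368]), np.float64(0.008343911645138978))
circ 206 (array([0.52864175, 0.13354395]), np.float64(0.02676766339800095))
circ 100 (array([0.52868376, 0.13348174]), np.float64(0.013328026817232832))
[0.5321 0.1343 0.0625] 0.71
nut pts mean [0.5241977  0.13467928]
((528.5741577148438, 133.2701873779297), (150.3347625732422, 150.25245666503906), 88.88336181640625)
```

View pics/o2.png

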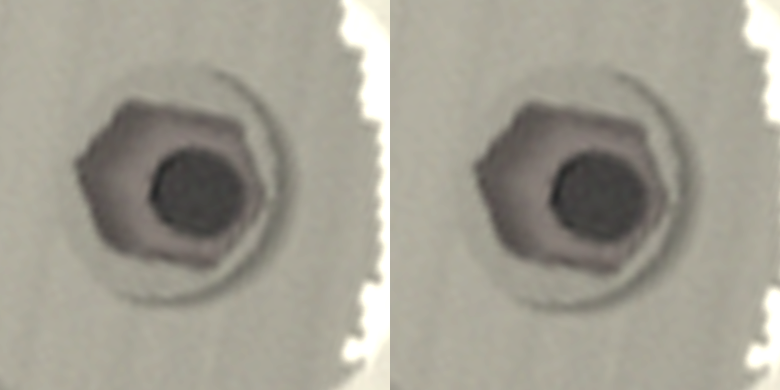

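The opening radius is 13.3 mm, so this is the small 16 mm nut. Its axis is at (0.5287, 0.1335) and its corner axis at about -11°. Next, the rack.

>>> apply_moves --targets '[[[0,0,-4],[0,0,0],1],[[-12.5,-41,-11],[0,0,0],1],[[-12.5,-41,-11],[0,0,0],1],[[-12.5,-41,-11],[0,0,0],1],[[-12.5,-41,-11],[0,0,0],1],[[-12.5,-41,-11],[0,0,0],1],[[-12.5,-41,-11],[0,0,0],1],[[-12.5,-41,-11],[0,0,0],1],[[-12.5,-41,-11],[0,0,0],1],[[-12.5,-41,-11],[0,0,0],1]]'

```text
clock: 3.45
tcp_pos: [0.5237, -0.2959, 0.2776]
eef_rot: [[-0.954, 0.301, 0.003], [0.301, 0.954, -0.002], [-0.004, -0.001, -1.0]]
wrist_force: [1.0, 0.4, -0.4]
finger_gap: 1.003
grip_force: 0.0
```

```bash
cat >> h.py <<'E'
def handles(f,lo=.066,hi=.08,near=None):
    P=cloud(f); z=P[...,2]
    m=((z>lo)&(z<hi)&(P[...,0]>.3)&(P[...,0]<.65)&(P[...,1]<-.1)&(P[...,1]>-.5)).astype(np.uint8)
    n,l,st,_=cv2.connectedComponentsWithStats(m); out=[]
    for i in range(1,n):
        if st[i,4]>60:
            A=P[l==i]; r=cv2.minAreaRect((A[:,:2]*1000).astype(np.float32))
            (x,y),(w,h),a=r; a=a if w>h else a+90
            C=A[:,:2]-A[:,:2].mean(0); U=np.linalg.svd(C,full_matrices=False)[2][0]
            print("handle",np.round([x,y],1),np.round([w,h],1),"ang",round((a+90)%180-90,1),"svd",round((np.degrees(np.arctan2(U[1],U[0]))+90)%180-90,1),st[i,4],proj(f,A.mean(0)).round()[0],"z",np.median(A[:,2]).round(4))
E
python3 - <<'E'
from h import *
f=grab("wrist"); s=robot.read_state(); print(s["clock"],s["tcp_pos"])
handles(f); save(f,"w3.png")
P=cloud(f); m=(abs(P[...,2]-.03)<.003)&(P[...,1]<-.1)&(P[...,0]>.4); print(cv2.minAreaRect((P[m][:,:2]*1000).astype(np.float32)))
E
```

```text
3.5 [ 0.52347248 -0.2993945   0.27734969]
handle [ 389.9 -285.1] [19. 38.] ang -25.0 svd -23.8 924 [226.  31.] z 0.0737
handle [ 536.8 -215.6] [38.2 18.2] ang 66.8 svd 66.6 695 [335. 158.] z 0.0777
handle [ 524.8 -291.9] [18.4 37.9] ang -89.9 svd -88.8 662 [261. 169.] z 0.0777
handle [ 511. -368.] [18.5 38.7] ang -86.0 svd -87.3 670 [189. 178.] z 0.0778
((588.2645263671875, -379.8229064941406), (336.48638916015625, 458.57763671875), 12.444513320922852)
```

View pics/w3.png

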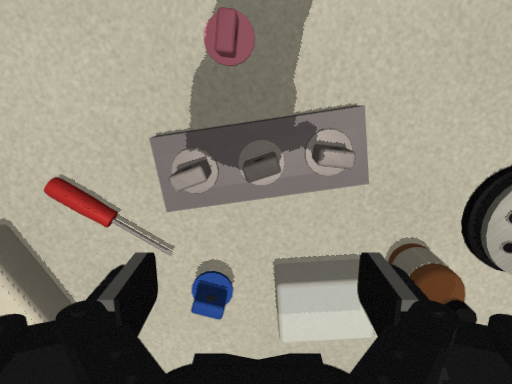

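Close view: the grey sockets in the rack have their handles at (189,178), (262,166) and (335,158). The pink one at (226,31) and the blue one at (211,295) are outside the rack and not meant. All three grey ones are candidates. I'll start with the middle one (B), and check a crop of it before reaching.

>>> apply_moves --targets '[[[0.1,0.8,2],[0,0,0.14],1],[[0.1,0.8,4],[0,0,0.28],1],[[0.1,0.8,6],[0,0,0.42],1],[[0.1,0.8,8],[0,0,0.56],1],[[0.1,0.8,10],[0,0,0.7],1],[[0.1,0.8,12],[0,0,0.84],1],[[0.1,0.8,13],[0,0,0.98],1],[[0.1,0.8,14],[0,0,1.12],1],[[0.1,0.8,14],[0,0,1.26],1],[[0.1,0.8,14],[0,0,1.26],1]]'

```text
clock: 4.5
tcp_pos: [0.526, -0.2851, 0.1366]
eef_rot: [[-0.005, 1.0, 0.002], [1.0, 0.005, -0.001], [-0.001, 0.002, -1.0]]
wrist_force: [-0.3, -0.6, -0.3]
finger_gap: 1.0
grip_force: 0.0
```

Run:
```python
from h import *
f=grab("wrist"); s=robot.read_state(); R=np.array(s["eef_rot"]); print(s["clock"],s["tcp_pos"],np.degrees(np.arctan2(R[1,0],R[0,0])),np.round(s["qpos"],2))
handles(f)
im=f["image"][60:320,80:432]; cv2.imwrite("pics/w4.png",cv2.resize(im,None,fx=1.7,fy=1.7)[...,::-1])
```

```text
4.55 [ 0.52598981 -0.28516949  0.13660146] 90.54494331326087 [-0.5   0.18  0.1   1.49  0.    1.06]
handle [ 536.9 -215.4] [38.2 18.4] ang 67.4 svd 66.9 2123 [276. 100.] z 0.0777
handle [ 390.4 -284.7] [18.4 37.8] ang -23.8 svd -24.9 1909 [ 45. 210.] z 0.0736
handle [ 524.9 -291.3] [18.  37.4] ang -88.3 svd -88.4 1613 [255. 222.] z 0.0778
handle [ 510.9 -367.5] [18.7 38.8] ang -87.7 svd -87.3 1427 [235. 323.] z 0.0777
```

View pics/w4.png

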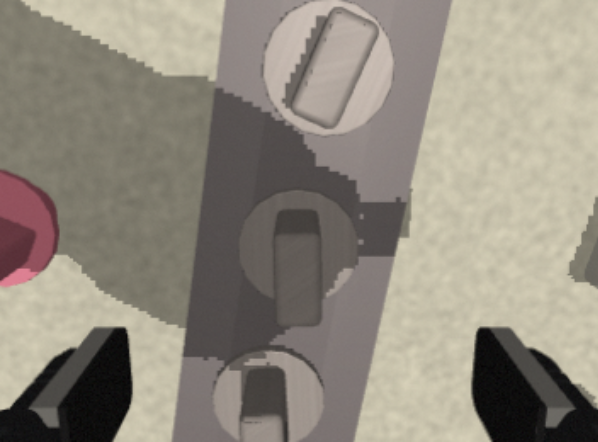

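The crop confirms it: grey metallic handle B at the centre, pinchable along world x. Go down and grip.

>>> apply_moves --targets '[[[-0.6,-0.1,3],[0,0,-0.02],1],[[-0.6,-0.1,6],[0,0,-0.02],1],[[-0.6,-0.1,8.5],[0,0,-0.02],1],[[-0.6,-0.1,9.2],[0,0,-0.02],1],[[-0.6,-0.1,9.2],[0,0,-0.02],0],[[-0.6,-0.1,9.2],[0,0,-0.02],-1],[[-0.6,-0.1,9.2],[0,0,-0.02],-1],[[-0.6,-0.1,9.2],[0,0,-0.02],-1],[[-0.6,-0.1,9.2],[0,0,-0.02],-1],[[-0.6,-0.1,9.2],[0,0,-0.02],-1]]' --newtons 60

```text
clock: 5.55
tcp_pos: [0.5246, -0.2915, 0.0438]
eef_rot: [[-0.026, 1.0, 0.001], [1.0, 0.026, -0.001], [-0.001, 0.001, -1.0]]
wrist_force: [-0.2, 0.3, 6.1]
finger_gap: 0.205
grip_force: 59.6
```

>>> apply_moves --targets '[[[0,0,-4],[0,0,0],-1],[[0,0,-8],[0,0,0],-1],[[0,0,-12],[0,0,0],-1],[[4.5,0.2,-13],[0,0,-0.1],-1],[[9.5,0.4,-13],[0,0,-0.2],-1],[[14.5,0.5,-13],[0,0,-0.3],-1],[[19.5,0.7,-13],[0,0,-0.3],-1],[[24.5,0.9,-13],[0,0,-0.3],-1],[[29,1.1,-13],[0,0,-0.3],-1],[[33,1.2,-13],[0,0,-0.3],-1]]'

```text
clock: 6.55
tcp_pos: [0.5271, 0.0412, 0.1725]
eef_rot: [[-0.321, 0.947, -0.0], [0.947, 0.321, 0.0], [0.0, -0.0, -1.0]]
wrist_force: [1.3, -0.3, -2.6]
finger_gap: 0.2
grip_force: 59.4
```

```bash
cat > tgt.py <<'E'
from h import *
import sys
tx,ty,yaw=map(float,sys.argv[1:4]); s=robot.read_state(); R=np.array(s["eef_rot"]); y=np.degrees(np.arctan2(R[1,0],R[0,0]))
print("t",s["clock"],"tcp",s["tcp_pos"].round(4),"yaw",y.round(2),"F",np.round(s["wrist_force"],1),"T",np.round(s["ft_torque"],2),"gap",round(s["finger_gap"],3),"grip",round(s["grip_force"],1))
print("tool shift cm",np.round(100*R.T@(np.r_[tx,ty,s["tcp_pos"][2]]-s["tcp_pos"]),2),"turn z",round(-np.radians((yaw-y+90)%180-90),3))
E
python3 tgt.py .5287 .1335 108.7
```

```text
t 6.55 tcp [0.5271 0.0412 0.1725] yaw 108.72 F [ 1.3 -0.3 -2.6] T [-0.01 -0.07  0.01] gap 0.2 grip 59.4
tool shift cm [8.69 3.12 0.  ] turn z 0.0
```

>>> apply_moves --targets '[[[4.5,1.6,0],[0,0,0],-1],[[8.5,3.1,1],[0,0,0],-1],[[8.5,3.1,3],[0,0,0],-1],[[8.5,3.1,4.5],[0,0,0],-1],[[8.5,3.1,4.5],[0,0,0],-1],[[8.5,3.1,4.5],[0,0,0],-1]]'

```text
clock: 7.15
tcp_pos: [0.5296, 0.1286, 0.1277]
eef_rot: [[-0.319, 0.948, -0.001], [0.948, 0.319, -0.0], [-0.0, -0.001, -1.0]]
wrist_force: [0.2, 0.3, -1.3]
finger_gap: 0.202
grip_force: 59.3
```

```bash
python3 tgt.py .5287 .1335 108.7
python3 - <<'E'
from h import *
f=grab("wrist"); P=cloud(f); T=f["Twc"]
z=P[...,2]; s=robot.read_state(); t=s["tcp_pos"]; print(t)
d=np.hypot(P[...,0]-t[0],P[...,1]-t[1])
for lo,hi,n in((t[2]-.04+.071,t[2]-.04+.078,"top"),(t[2]-.04+.0295,t[2]-.04+.0345,"flange")):
    m=(z>lo)&(z<hi)&(d<.032); A=P[m][:,:2]; 
    print(n,m.sum(),cv2.minAreaRect((A*1000).astype(np.float32)) if m.sum()>5 else "")
f=grab("side"); save(f,"s2.png"); u=proj(f,[t-[0,0,.03]])[0].astype(int); print(u)
cv2.imwrite("pics/s2c.png",cv2.resize(f["image"][u[1]-30:u[1]+30,u[0]-40:u[0]+40],None,fx=9,fy=9,interpolation=cv2.INTER_CUBIC)[...,::-1])
E
```

```text
t 7.15 tcp [0.5296 0.1286 0.1277] yaw 108.61 F [ 0.2  0.3 -1.3] T [0.   0.05 0.02] gap 0.202 grip 59.3
tool shift cm [ 0.49  0.07 -0.  ] turn z -0.002
[0.52998084 0.12862236 0.12839209]
top 5217 ((527.6173095703125, 128.5395965576172), (30.554134368896484, 38.97101974487305), 4.496840953826904)
flange 2922 ((526.4724731445312, 139.17491149902344), (53.276180267333984, 30.969463348388672), 18.60660743713379)
[252 156]
```

The socket sits centred in the grip. Correct the position, then lower gently to just below collar height.

>>> apply_moves --targets '[[[0.45,0.1,0],[0,0,0],-1],[[0.45,0.1,0.8],[0,0,0],-1],[[0.45,0.1,1.2],[0,0,0],-1],[[0.45,0.1,1.5],[0,0,0],-1],[[0.45,0.1,1.7],[0,0,0],-1],[[0.45,0.1,1.8],[0,0,0],-1],[[0.45,0.1,1.9],[0,0,0],-1]]'

```text
clock: 7.95
tcp_pos: [0.5291, 0.134, 0.1087]
eef_rot: [[-0.32, 0.947, -0.0], [0.947, 0.32, -0.0], [0.0, -0.0, -1.0]]
wrist_force: [-0.9, -0.3, -1.9]
finger_gap: 0.199
grip_force: 59.5
```

```bash
python3 tgt.py .5287 .1335 108.7
```

```text
t 7.95 tcp [0.5291 0.134  0.1087] yaw 108.68 F [-0.9 -0.3 -1.9] T [-0.1   0.26 -0.06] gap 0.199 grip 59.5
tool shift cm [-0.03 -0.06  0.  ] turn z -0.0
```

>>> apply_moves --targets '[[[0,0,0.05],[0,0,0],-1],[[0,0,0.1],[0,0,0],-1],[[0,0,0.15],[0,0,0],-1],[[0,0,0.2],[0,0,0],-1],[[0,0,0.2],[0,0,0],-1]]'

```text
clock: 8.45
tcp_pos: [0.5291, 0.134, 0.1067]
eef_rot: [[-0.32, 0.947, -0.0], [0.947, 0.32, -0.0], [0.0, -0.0, -1.0]]
wrist_force: [-1.9, -0.3, -2.1]
finger_gap: 0.206
grip_force: 59.6
```

```bash
python3 tgt.py .5287 .1335 108.7
```

```text
t 8.45 tcp [0.5291 0.134  0.1067] yaw 108.68 F [-1.9 -0.3 -2.1] T [-0.2   0.44  0.04] gap 0.206 grip 59.6
tool shift cm [-0.03 -0.06  0.  ] turn z -0.0
```

It's in past the collar with almost no resistance. Continue, easing about 0.5 mm towards -x.

>>> apply_moves --targets '[[[0,-0.05,0.1],[0,0,0],-1],[[0,-0.05,0.2],[0,0,0],-1],[[0,-0.05,0.3],[0,0,0],-1],[[0,-0.05,0.4],[0,0,0],-1],[[0,-0.05,0.5],[0,0,0],-1],[[0,-0.05,0.5],[0,0,0],-1]]'

```text
clock: 9.05
tcp_pos: [0.5287, 0.1339, 0.1015]
eef_rot: [[-0.32, 0.947, -0.0], [0.947, 0.32, -0.0], [0.0, -0.0, -1.0]]
wrist_force: [0.6, -0.4, -1.4]
finger_gap: 0.202
grip_force: 59.5
```

```bash
python3 tgt.py .5287 .1335 108.7
```

```text
t 9.05 tcp [0.5287 0.1339 0.1015] yaw 108.68 F [ 0.6 -0.4 -1.4] T [ 0.   -0.04  0.03] gap 0.202 grip 59.5
tool shift cm [-0.03 -0.01  0.  ] turn z -0.0
```

>>> apply_moves --targets '[[[0,0,0.05],[0,0,0],-1],[[0,0,0.1],[0,0,0],-1],[[0,0,0.15],[0,0,0],-1],[[0,0,0.2],[0,0,0],-1],[[0,0,0.2],[0,0,0],-1]]'

```text
clock: 9.55
tcp_pos: [0.5288, 0.1339, 0.0998]
eef_rot: [[-0.32, 0.947, 0.0], [0.947, 0.32, 0.0], [-0.0, 0.0, -1.0]]
wrist_force: [0.2, -0.4, -1.4]
finger_gap: 0.202
grip_force: 59.6
```

```bash
python3 tgt.py .5287 .1335 108.7
```

```text
t 9.55 tcp [0.5288 0.1339 0.0998] yaw 108.68 F [ 0.2 -0.4 -1.4] T [-0.03  0.09  0.02] gap 0.202 grip 59.6
tool shift cm [-0.03 -0.02 -0.  ] turn z -0.0
```

>>> apply_moves --targets '[[[0,0,0.05],[0,0,0],-1],[[0,0,0.1],[0,0,0],-1],[[0,0,0.15],[0,0,0],-1],[[0,0,0.15],[0,0,0],-1],[[0,0,0.15],[0,0,0],-1]]'

```text
clock: 10.05
tcp_pos: [0.5289, 0.1339, 0.0998]
eef_rot: [[-0.32, 0.947, 0.001], [0.947, 0.32, 0.0], [-0.0, 0.001, -1.0]]
wrist_force: [-4.5, -1.2, 10.2]
finger_gap: 0.203
grip_force: 61.5
```

```bash
python3 tgt.py .5287 .1335 108.7
```

```text
t 10.05 tcp [0.5289 0.1339 0.0998] yaw 108.68 F [-4.5 -1.2 10.2] T [-0.33  1.14 -0.05] gap 0.203 grip 61.5
tool shift cm [-0.03 -0.03 -0.  ] turn z -0.0
```

It stopped at exactly floor height (TCP 0.0998, socket z about 0.060) with a 10 N push. Check the flange height and the rest of the scene before handing in.

Run:
```python
from h import *
f=grab("wrist"); P=cloud(f); z=P[...,2]; d=np.hypot(P[...,0]-.5288,P[...,1]-.1337)
m=(d>.018)&(d<.025)&(z>.08)&(z<.105)&(P[...,1]>.145); print("flange top z",np.percentile(z[m],[10,50,90]).round(4),m.sum())
g=grab("side"); cv2.imwrite("pics/end.png",cv2.resize(g["image"][120:310,160:390],None,fx=3,fy=3)[...,::-1])
for l in("socket_1",): 
    for q in finder.place_of(l,"side")[:5]: print(q["p"],np.round(q["centre"],3))
s=robot.read_state(); print(s["clock"],s["tcp_pos"],s["wrist_force"],s["grip_force"])
```

```text
flange top z [0.0913 0.0922 0.0996] 1577
0.78 [ 0.666 -0.404 -0.001]
0.67 [ 0.513 -0.37   0.008]
0.63 [ 0.533 -0.214  0.005]
0.63 [0.529 0.134 0.063]
0.62 [ 0.386 -0.283  0.004]
10.2 [0.52886783 0.13389608 0.09976542] [-5.01394487 -0.85017578 10.56367949] 61.45502150058746
```

View pics/end.png

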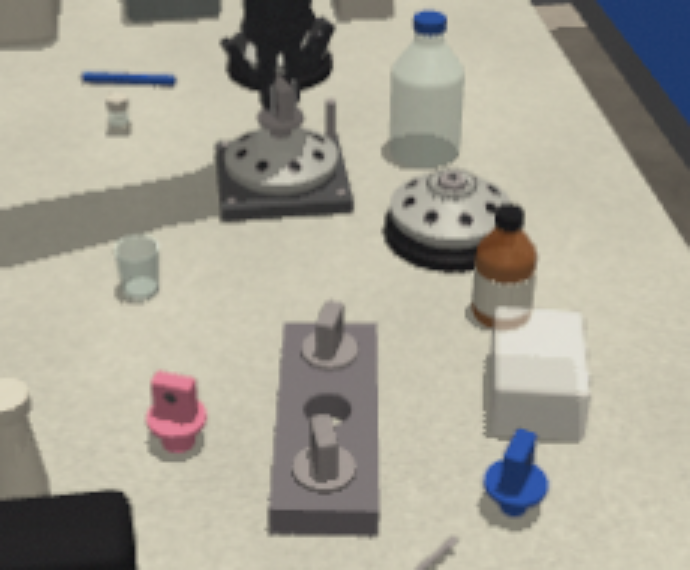

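The end view shows the socket seated on the stand rotor at (280,110) with its flange top at 0.092, as expected. The other two sockets stand upright in the rack at (330,335) and (323,455), and nothing else has moved. Handing in.

```bash
python3 -c "
from plant import robot
print(robot.sign_off())"
```

```text
the job is handed in; nothing more can be done
None
```

I handed the job in: the first socket I tried, the middle one in the rack, fits. It is fully down over the stand rotor's nut, upright and still gripped with about a 10 N push, and the other two were never moved from the rack.

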